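# Swing and pin the sprung retaining bracket of a bench shaker

### The arm

A 6-joint arm with a two-finger parallel gripper is mounted at the origin on the work surface. World frame = base frame: x ahead of the robot, y to its left, z up, the work surface at z = 0. Lengths are in m, angles in degrees, forces in N, time in s.
With the tool pointing down it reaches from about 0.4 to 0.825 m from the base axis. Payload 7 kg.
Tool frame: the origin (TCP) lies midway between the tips of the shut fingers; the grasp point (between the pads) lies hold_point_z behind it (hold_point_z is the distance from the TCP to the grasp point, in m); z points along the fingers, y is the line along which they close (so a half turn about z gives the same grasp; the last joint's range is limited). The gripper opens to 88 mm and grips with 3 to 60 N. Pads are 19 mm wide; open, the fingers measure 130 mm over their backs; the gripper's body (78 mm by 193 mm) begins 47 mm behind the grasp point.
Start: joints at [83.199, 20.546, 0.682, 0, -70.136, -16.507], TCP at [0.267, 0.62, 0.227] pointing down, gripper open.
Joint ranges: [-176.03, 176.03], [-82.01, 121.73], [-58.28, 71.71], [-173.87, 95.51], [-174.79, -0.11], [-173.66, 173.66]. Speed limits (degrees/s): [136.94, 136.94, 172.46, 180, 180, 180].

### API

Orientations are given as [roll, pitch, yaw] about the fixed x, y, z axes, in that order (R = Rz(yaw) Ry(pitch) Rx(roll)).
In Python, from plant import * gives the robot as it stands.
- The arm moves only by the tool step_arm, never from a script. Its argument "steps" is a list that holds one entry, the list of rows, each a list of 6 numbers: the shift along the tool's x, y, z scaled (see below), then the turn, a rotation vector about the tool's x, y, z scaled (see below). In form: [[[tx, ty, tz, wx, wy, wz], ...]]. A call has 1 to 20 rows; each row is the pose to reach, as a shift and turn from the pose commanded when the call began, along the tool's axes at that moment; what a row does not reach only later rows make up. The controller multiplies each number of a shift by 100 mm and each number of a turn by 0.5 rad. A row lasts 1/10 s, in which the tool goes at most 50 mm and 8.59 degrees, less where a joint would pass 70% of its speed; a pose out of reach is approached as far as the arm can. A call with a number of a shift or a turn outside -1 to 1 is refused whole. A call with a gripper value outside its range is refused whole. "jaw" is the closure in counts, from 0 (fully open) to 255 (shut), set as the call begins (left out, the last holds). The fingers move at their own pace and stop on an object; the grip force is fixed at half the most. Time passes only in rows, so rows that repeat a pose let the fingers close. It gives the time, the measured TCP pose, the force, the opening and the grip force at its end, in the units of the state.
- get_obs(): the state, without advancing time (a new reading comes with each control period).
- snapshot(name): name is "side" or "top"; returns (picture, depth): 480x640x3 uint8, red, green, blue; 480x640 float32, m along the optical axis (not along the pixel's ray), 0 where there is no reading.
- calibration(name): a dict with "mtx" (3x3 intrinsics, pixels), "rvec" (rotation vector, rad) and "tvec" (3), from world to camera coordinates, as OpenCV has them. Camera axes: x right, y down, z forward; pixel columns grow to the right and rows downward; lengths in m; the calibration is good to about 2 mm. A picture is of the moment at which its call begins. calibration takes no time and is no camera call.
- close_job(): hands the job in; it is judged then, once.
The state is a dict: "clock": time; "joint_pos": joint angles; "qvel": joint speeds; "tau": joint torques, N m; "tool_pos": TCP position; "orientation": TCP orientation; "force": force on the tool from outside, world axes, zero at the start; "moment": the same for the moment, N m; "opening": finger opening in m; "gripper_force": force on a finger pad.
Only numpy, scipy, OpenCV 4.12 (cv2) and the standard library are available. Lean on these libraries where they do the work, as an engineer would, in place of code of your own. Each camera call takes 0.05 s, during which the arm holds its last target. There are 200 camera calls.

### The job

Secure the tube rack on the bench shaker: take the locking pin out of its parking block, use its shank to swing the sprung retaining bracket round against its spring until it stands across the front of the rack, and lower the pin fully home into the deck's lock hole so that the bracket rests against the pin and stays there. Move the bracket gently (never force it), do not shift the rack, and leave the bottle and the tip box where they are.

Things in the scene. Friction and masses are not known exactly. Their poses are not given: they have to be found in the camera images.
- shaker: Bench shaker, fixed: white housing under an aluminium deck plate 260 (x) x 280 (y) mm; origin at the centre of its underside on the bench, z up, -x is its front (towards the robot, turned by its yaw). The deck's top is 84 mm above the bench. All shaker offsets below are along its axes.
- pivot (a point): Axis (vertical) of the bracket's pivot, at the height of the deck's top, at x -50, y +110 mm on the shaker. A post of 20 mm diameter stands there 36 mm high. Axes as the shaker's.
- lock_hole (a point): Centre of the mouth of the round lock hole, at the height of the deck's top: x -69.5, y -10 mm on the shaker (120 mm from the pivot along -y and 19.5 mm along -x). 17 mm in diameter, 34 mm deep, blind, with a 3 mm chamfer. Axes as the shaker's.
- bracket (a joint): Bracket angle, rad, anticlockwise from above. 0: rest stop, the bar points from the pivot 145 deg clockwise of the shaker's +x (front right, overhanging the front edge). 0.96: along the shaker's -y, across the front of the rack: the pinned position. Stop at 1.10. A spring always drives it back to 0: 0.1 Nm at 0, 0.34 Nm at 0.96 (under 3 N at 120 mm). It does not stay by itself.
- bar (a point): The bracket's steel bar; this point is on the pivot axis at deck-top height, x along the bar away from the pivot. Spans x 10 to 170, y -12 to +12 mm, 5 to 23 mm above the deck. Two rubber-tipped stubs at x 55 and 150 stand out of its +y (rack) side to y +40, about 10 mm short of the rack when pinned. Push its plain -y side, 120 mm from the pivot; the shank's axis is then 19 mm from the centre line.
- pin_grip (a point): Centre of the locking pin's square head (24 x 24 mm, 45 mm high, flat sides along this point's x and y), where to grip; 90.5 mm above the foot. Pin 113 mm long, about 0.14 kg; below the head a steel shank 14 mm thick, 68 mm long, tapering to 8 mm in the last 7 mm. z up the pin. Starts upright in the block, head 30 mm clear of its top. Seated in the lock hole this point is 56.5 mm above the deck.
- pin_foot (a point): Centre of the flat foot of the pin; 34 mm below the deck's top when fully home. Axes as the pin's.
- block: Black parking block, fixed, 80 x 80 x 45 mm, origin at the centre of its underside; a 17 mm hole 38 mm deep in the middle of its top holds the pin. It stands to the left or to the right of the shaker.
- rack: Grey tube rack with capped tubes, 90 (x) x 200 (y) x 79 mm, loose on the deck behind the bracket; origin at the centre of its underside. Not to be shifted.
- bottle: Glass bottle with a screw cap, 76 mm in diameter, 150 mm high, loose on the bench on the side where the block is not; origin at the centre of its underside. Leave alone.
- tipbox: Open plastic tip box, 90 x 125 x 60 mm, loose on the bench to the left of the shaker; origin at the centre of its underside. Leave alone.
Things that resemble listed ones, but are neither listed nor needed, are in the scene too. There is more than one size of the part that bears pin_grip; the job needs the largest.

How it is judged (in metres and radians):
On the way:
1. the bracket is swung round (past 0.5 rad) by the pin's push, the pin's foot still above the deck (value of joint bracket above 0.5 rad and contact force between pin and bracket above 0.3 N and z of pin_foot in the frame of lock_hole above 0 m), for 0.1 s.
At the end, for the whole second after the job is handed in: The pin stands in the lock hole, its foot at least 28 mm below the deck's top, within 10 mm of the hole's axis and tilted less than 0.17 rad; the bracket is held between 0.88 and 1.04 rad and is at rest (below 0.1 rad/s) (value of joint bracket between 0.88 and 1.04 rad and z of pin_foot in the frame of lock_hole below -0.028 m and horizontal distance between pin_foot and lock_hole below 0.01 m and angle between pin_foot's own z axis and vertical below 0.17 rad and velocity of joint bracket between -0.1 and 0.1 rad/s); the robot touches nothing.
It fails at once if the bracket is forced: more than 15 N on its bar (contact force between bracket and anything else above 15 N).
It fails at once if the tube rack is shifted by more than 8 mm (distance of rack from where it was at the start of the episode above 0.008 m).
It fails at once if the bottle or the tip box is moved by more than 20 mm (distance of any of bottle, tipbox from where it was at the start of the episode above 0.02 m).
It also fails if it takes over 48 s, if anything falls off the work surface, if the arm or the gripper's body presses on something with over 40 N, if the wrist force passes 120 N, or if a joint passes its speed limit or range.

## Working session

There is one attempt and no reset: what is moved stays moved. The work goes in short steps, Python scripts to look and compute and a tool call to move; the robot and the scene stay as the last step left them, time stands still between calls to the robot, and variables do not carry over. Pictures are saved under pics/ and viewed, at most 10 in all, crops included, and the job is handed in when it is done.

Besides the shell and the picture viewer there is one more tool, called after "Request:" as a command line: name --argument value ..., lists and objects as JSON in quotes. step_arm: Moves the arm, as the interface text tells. Its arguments: {"type":"object","properties":{"steps":{"type":"array","items":{"type":"array","items":{"type":"array","items":{"type":"number","minimum":-1,"maximum":1}}}},"jaw":{"type":"number"}},"required":["steps"]}

```bash
mkdir -p pics
python3 - <<'E'
from plant import *
import cv2,numpy as np
print(get_obs())
for n in("top","side"):
    p,d=snapshot(n); cv2.imwrite(f"pics/{n}0.png",p[:,:,::-1]); np.save(f"{n}0.npy",d); c=calibration(n); np.savez(f"{n}cal.npz",**c); print(n,c)
try: print(hold_point_z)
except Exception as e: print(e)
E
```

```text
{'clock': 0.0, 'joint_pos': array([ 8.31992264e+01,  2.05925447e+01,  6.34042602e-01, -1.99816695e-02,
       -7.01368640e+01, -1.65050957e+01]), 'qvel': array([ 0.01659567, -0.07764498, -0.02293093,  0.06091548, -0.0428327 ,
        0.06319773]), 'tau': array([ 4.29944259e-05, -5.82723427e+01,  2.93049020e+01,  6.99758381e+00,
        7.00752513e-03, -1.61427911e-04]), 'tool_pos': array([0.26690772, 0.61945083, 0.22561265]), 'orientation': array([ 1.79903227e+02, -9.08621948e-03, -2.33126665e+01]), 'force': array([-0.2724503,  0.4758996, -0.4886993]), 'moment': array([-0.01163448,  0.05060725, -0.03076491]), 'gripper_force': 0.0, 'opening': 0.08766374373469109}
top {'mtx': array([[433.53057097,   0.        , 318.65567135],
       [  0.        , 433.53057097, 240.08062738],
       [  0.        ,   0.        ,   1.        ]]), 'rvec': array([ 2.11692911, -2.17616136,  0.1601036 ]), 'tvec': array([-0.00610126,  0.58955681,  0.88321334])}
side {'mtx': array([[616.51612897,   0.        , 313.25174525],
       [  0.        , 616.51612897, 249.06460304],
       [  0.        ,   0.        ,   1.        ]]), 'rvec': array([ 2.2722788 , -0.53876086,  0.25608126]), 'tvec': array([-0.49979546,  0.22627384,  1.099584  ])}
0.0188
```

View pics/top0.png

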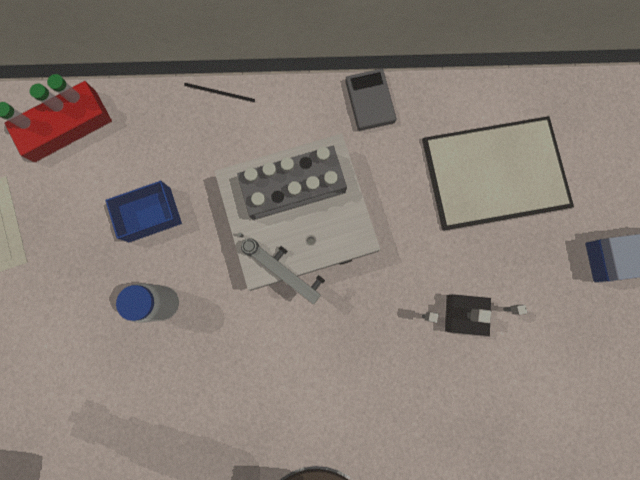

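View pics/side0.png

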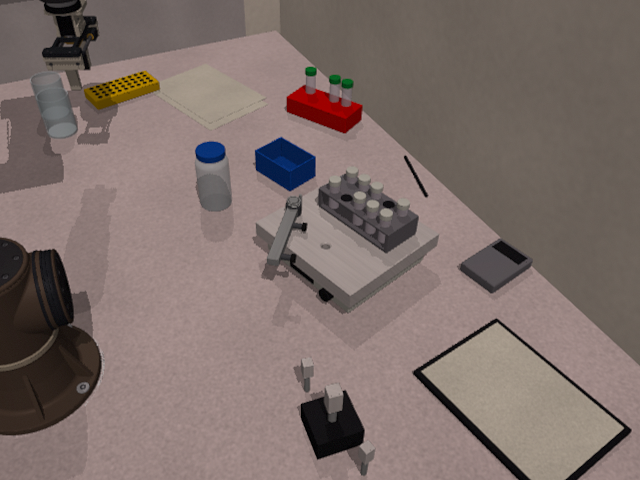

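The top view shows the shaker with its lock hole near (311,240), the pivot at (250,246) and the bar tip near (317,298). The parking block is to the right at (468,315), with the big pin's head at (484,316) and small decoy pins either side at (433,317) and (520,309). The bottle is at (135,302) and the tip box at (143,212). The side view agrees: the block is at (332,425) and the pin head at (333,398).

```bash
cat > h.py <<'E'
import cv2,numpy as np
from scipy.spatial.transform import Rotation as R
def cal(n):
    c=np.load(f"{n}cal.npz"); return c['mtx'],cv2.Rodrigues(c['rvec'])[0],c['tvec'].ravel(),c['rvec']
def cloud(n,d):
    K,Rm,t,_=cal(n); v,u=np.mgrid[:480,:640]
    c=np.stack([(u-K[0,2])/K[0,0]*d,(v-K[1,2])/K[1,1]*d,d],-1)
    return (c-t)@Rm
def onplane(n,uv,z):
    K,Rm,t,_=cal(n); r=Rm.T@np.linalg.inv(K)@np.array([uv[0],uv[1],1.]); o=-Rm.T@t
    return o+r*(z-o[2])/r[2]
def proj(n,P):
    K,Rm,t,rv=cal(n); return cv2.projectPoints(np.atleast_2d(np.array(P,float)),rv,t,K,None)[0].reshape(-1,2)
E
python3 - <<'E'
from h import *
for n in("top","side"):
    d=np.load(n+"0.npy"); W=cloud(n,d); ok=d>0
    c=np.median(W[ok&(abs(W[...,2])<.01)],0); print(n,"bench z",c[2])
    P=onplane(n,{"top":(484,316),"side":(333,390)}[n],.12); print("pin guess",P)
    near=ok&(np.hypot(W[...,0]-P[0],W[...,1]-P[1])<.03)
    m=near&(W[...,2]>.108); q=W[m]; print("head",m.sum(),q.mean(0),cv2.minAreaRect(q[:,:2].astype(np.float32)))
    m=ok&(np.hypot(W[...,0]-P[0],W[...,1]-P[1])<.065)&(abs(W[...,2]-.045)<.006); q=W[m]; print("block",m.sum(),cv2.minAreaRect(q[:,:2].astype(np.float32)))
    H=onplane(n,{"top":(311,240),"side":(326,246)}[n],.084); print("hole",H)
    m=ok&(np.hypot(W[...,0]-H[0],W[...,1]-H[1])<.26)&(abs(W[...,2]-.084)<.005)
    m=cv2.morphologyEx(m.astype(np.uint8),cv2.MORPH_OPEN,np.ones((3,3)))>0
    q=W[m]; print("deck",m.sum(),q[:,2].mean(),cv2.minAreaRect(q[:,:2].astype(np.float32)))
    p=cv2.imread(f"pics/{n}0.png")
    if n=="top":
        a=cv2.resize(p[130:310,200:400],None,fx=3,fy=3,interpolation=3); b=cv2.resize(p[280:350,400:540],None,fx=4,fy=4,interpolation=3)
        cv2.imwrite("pics/c1.png",a)
        s=cv2.imread("pics/side0.png"); s=cv2.resize(s[350:480,280:400],None,fx=3,fy=3,interpolation=3)
        o=np.zeros((390,925,3),np.uint8); o[:280,:560]=b; o[:390,560:920]=s; cv2.imwrite("pics/c2.png",cv2.resize(o[:,:],(800,337)))
E
```

```text
top bench z 0.00016046269055578394
pin guess [ 0.42272588 -0.33347601  0.12      ]
head 182 [ 0.42246772 -0.33186011  0.1196494 ] ((0.4224628210067749, -0.33284926414489746), (0.024490036070346832, 0.023838307708501816), 80.5255355834961)
block 1275 ((0.422349214553833, -0.33364763855934143), (0.08114506304264069, 0.0798114687204361), 82.94818878173828)
hole [ 0.58375252 -0.00654994  0.084     ]
deck 10749 0.08406676843328335 ((0.6482464075088501, 0.023561805486679077), (0.2612672746181488, 0.2805621027946472), 15.443846702575684)
side bench z -0.0007234539274965355
pin guess [ 0.42251572 -0.33400859  0.12      ]
head 272 [ 0.42226788 -0.33688567  0.11771016] ((0.4233417212963104, -0.33502402901649475), (0.02721582166850567, 0.024760112166404724), 80.29689025878906)
block 1876 ((0.423941969871521, -0.3344613015651703), (0.08252627402544022, 0.08123891800642014), 82.94667053222656)
hole [ 0.58492641 -0.00726121  0.084     ]
deck 6656 0.08330465265176083 ((0.6481727361679077, 0.022885307669639587), (0.2633570432662964, 0.2866595387458801), 15.798518180847168)
```

View pics/c1.png

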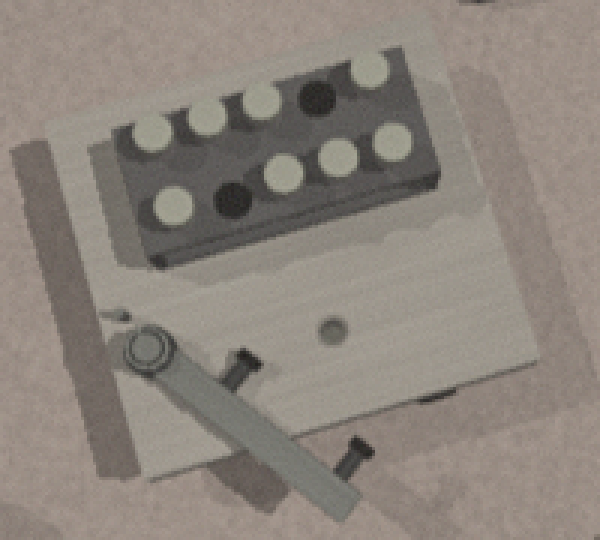

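View pics/c2.png

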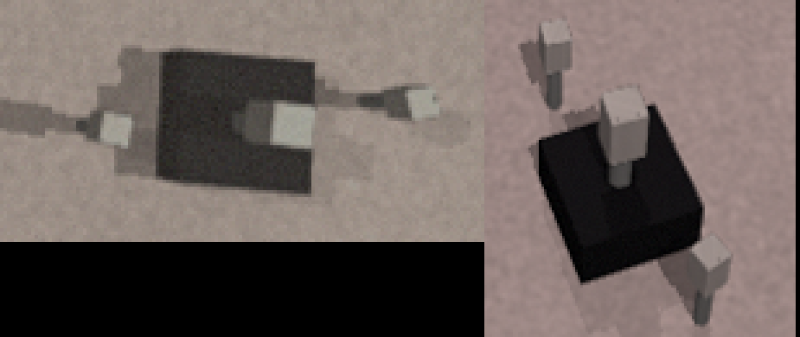

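The crops show the deck square-on with the lock hole at crop (333,331) and the pivot at (149,348). The largest pin stands in the block with its sides roughly parallel to the block's. The decoys beside it are shorter, so I'll close the fingers along world x to keep clear of them.

```bash
cat >> h.py <<'E'
def pose(x,y,z,yaw): return np.array([x,y,z],float),R.from_euler('xyz',[180,0,yaw],degrees=True)
def rel(p0,r0,p,r,nd=3):
    return np.round(np.r_[r0.inv().apply(p-p0)/.1,(r0.inv()*r).as_rotvec()/.5],nd)
def apply(p0,r0,v): return p0+r0.apply(v[:3]*.1), r0*R.from_rotvec(v[3:]*.5)
def chain(start,wps,nd=3):
    p,r=start
    for w in wps:
        v=rel(p,r,*pose(*w),nd); p,r=apply(p,r,v)
        print(list(v+0.), "->",p.round(4),r.as_euler('xyz',degrees=True).round(2)[2],"" if abs(v).max()<=1 else "TOO BIG")
    return p,r
E
python3 - <<'E'
from h import *
C=np.array([.6482,.0233]);a=np.radians(15.5);M=np.array([[np.cos(a),-np.sin(a)],[np.sin(a),np.cos(a)]])
print("hole",C+M@[-.0695,-.01],"pivot",C+M@[-.05,.11])
chain(pose(.267,.62,.227,-23.3),[(.36,.53,.227,-33),(.44,.42,.227,-43),(.50,.30,.227,-53),(.53,.17,.227,-63),(.53,.04,.227,-73),(.505,-.09,.227,-83),(.46,-.21,.227,-91),(.4325,-.28,.227,-98.5),(.4225,-.3335,.175,-98.5)],2)
E
```

```text
hole [ 0.58390007 -0.00490937] pivot [0.57062226 0.11593743]
[np.float64(1.21), np.float64(0.46), np.float64(0.0), np.float64(0.0), np.float64(0.0), np.float64(0.34)] -> [0.3599 0.5299 0.227 ] -33.04 TOO BIG
[np.float64(1.27), np.float64(0.48), np.float64(0.0), np.float64(0.0), np.float64(0.0), np.float64(0.35)] -> [0.4402 0.4204 0.227 ] -43.07 TOO BIG
[np.float64(1.26), np.float64(0.47), np.float64(0.0), np.float64(0.0), np.float64(0.0), np.float64(0.35)] -> [0.5002 0.3    0.227 ] -53.09 TOO BIG
[np.float64(1.22), np.float64(0.54), np.float64(0.0), np.float64(0.0), np.float64(0.0), np.float64(0.35)] -> [0.5303 0.1701 0.227 ] -63.12 TOO BIG
[np.float64(1.16), np.float64(0.59), np.float64(0.0), np.float64(0.0), np.float64(0.0), np.float64(0.34)] -> [0.5301 0.0399 0.227 ] -72.86 TOO BIG
[np.float64(1.17), np.float64(0.62), np.float64(0.0), np.float64(0.0), np.float64(0.0), np.float64(0.35)] -> [ 0.5053 -0.0902  0.227 ] -82.89 TOO BIG
[np.float64(1.13), np.float64(0.6), np.float64(0.0), np.float64(0.0), np.float64(0.0), np.float64(0.28)] -> [ 0.4598 -0.2097  0.227 ] -90.91 TOO BIG
[np.float64(0.71), np.float64(0.26), np.float64(0.0), np.float64(0.0), np.float64(0.0), np.float64(0.26)] -> [ 0.4326 -0.2803  0.227 ] -98.36 
[np.float64(0.54), np.float64(0.02), np.float64(0.52), np.float64(0.0), np.float64(0.0), np.float64(0.0)] -> [ 0.4228 -0.3334  0.175 ] -98.36
```

Request:
step_arm --steps '[[[1,0.4,0,0,0,0.29],[1,0.4,0,0,0,0.29],[1,0.4,0,0,0,0.29]]]' --jaw 0

```text
clock: 0.4
tool_pos: [0.3455, 0.5402, 0.2264]
orientation: [179.9, -0.0, -31.8]
force: [-0.4, 1.2, 0.1]
opening: 0.0877
gripper_force: 0.0
```

Request:
step_arm --steps '[[[1,0.4,0,0,0,0.29],[1,0.4,0,0,0,0.29],[1,0.4,0,0,0,0.29]]]'

```text
clock: 0.7
tool_pos: [0.4091, 0.4535, 0.2265]
orientation: [179.9, -0.0, -40.1]
force: [0.0, 0.8, 1.0]
opening: 0.0878
gripper_force: 0.0
```

Request:
step_arm --steps '[[[1,0.4,0,0,0,0.29],[1,0.4,0,0,0,0.29],[1,0.4,0,0,0,0.29]]]'

```text
clock: 1.0
tool_pos: [0.4594, 0.3588, 0.2265]
orientation: [179.9, -0.0, -48.4]
force: [0.7, 0.0, -0.8]
opening: 0.0879
gripper_force: 0.0
```

Request:
step_arm --steps '[[[1,0.4,0,0,0,0.29],[1,0.4,0,0,0,0.29],[1,0.4,0,0,0,0.29]]]'

```text
clock: 1.3
tool_pos: [0.4956, 0.2577, 0.2265]
orientation: [180.0, -0.0, -56.7]
force: [-0.0, 1.0, 1.0]
opening: 0.0879
gripper_force: 0.0
```

Request:
step_arm --steps '[[[1,0.4,0,0,0,0.29],[1,0.4,0,0,0,0.29],[1,0.4,0,0,0,0.29]]]'

```text
clock: 1.6
tool_pos: [0.5169, 0.1525, 0.2265]
orientation: [180.0, -0.0, -65.0]
force: [1.0, -0.7, 0.5]
opening: 0.0875
gripper_force: 0.0
```

Run:
```python
from h import *
p,r=pose(.267,.62,.227,-23.3)
for i in range(5): p,r=apply(p,r,np.array([1,.4,0,0,0,.29]))
print(p,r.as_euler('xyz',degrees=True))
chain((p,r),[(.516,.048,.227,-73),(.498,-.054,.227,-81),(.472,-.154,.227,-89),(.443,-.25,.227,-96),(.4225,-.3335,.19,-98.5),(.4225,-.3335,.1,-98.5),(.4225,-.3335,.0795,-98.5)],2)
```

```text
[0.51682917 0.15568329 0.227     ] [180.           0.         -64.83944015]
[np.float64(0.97), np.float64(0.47), np.float64(0.0), np.float64(0.0), np.float64(0.0), np.float64(0.28)] -> [0.5155 0.0479 0.227 ] -72.86 
[np.float64(0.92), np.float64(0.47), np.float64(0.0), np.float64(0.0), np.float64(0.0), np.float64(0.28)] -> [ 0.4977 -0.0539  0.227 ] -80.88 
[np.float64(0.95), np.float64(0.41), np.float64(0.0), np.float64(0.0), np.float64(0.0), np.float64(0.28)] -> [ 0.4723 -0.1542  0.227 ] -88.9 
[np.float64(0.95), np.float64(0.31), np.float64(0.0), np.float64(0.0), np.float64(0.0), np.float64(0.25)] -> [ 0.4431 -0.2497  0.227 ] -96.07 
[np.float64(0.85), np.float64(0.12), np.float64(0.37), np.float64(0.0), np.float64(0.0), np.float64(0.08)] -> [ 0.4222 -0.333   0.19  ] -98.36 
[np.float64(0.0), np.float64(0.0), np.float64(0.9), np.float64(0.0), np.float64(0.0), np.float64(0.0)] -> [ 0.4222 -0.333   0.1   ] -98.36 
[np.float64(0.0), np.float64(0.0), np.float64(0.2), np.float64(0.0), np.float64(0.0), np.float64(0.0)] -> [ 0.4222 -0.333   0.08  ] -98.36
```

Request:
step_arm --steps '[[[0.97,0.47,0,0,0,0.28],[0.97,0.47,0,0,0,0.28],[0.97,0.47,0,0,0,0.28]]]'

```text
clock: 1.9
tool_pos: [0.5149, 0.0449, 0.2265]
orientation: [180.0, -0.0, -73.0]
force: [0.5, 0.7, 0.5]
opening: 0.0876
gripper_force: 0.0
```

Request:
step_arm --steps '[[[0.92,0.47,0,0,0,0.28],[0.92,0.47,0,0,0,0.28],[0.92,0.47,0,0,0,0.28]]]'

```text
clock: 2.2
tool_pos: [0.4967, -0.0568, 0.2265]
orientation: [180.0, -0.0, -81.0]
force: [0.2, -0.3, 0.3]
opening: 0.0878
gripper_force: 0.0
```

Request:
step_arm --steps '[[[0.95,0.41,0,0,0,0.28],[0.95,0.41,0,0,0,0.28],[0.95,0.41,0,0,0,0.28]]]'

```text
clock: 2.5
tool_pos: [0.4713, -0.1569, 0.2264]
orientation: [180.0, -0.0, -89.1]
force: [-0.1, -0.1, 0.0]
opening: 0.0878
gripper_force: 0.0
```

Request:
step_arm --steps '[[[0.95,0.31,0,0,0,0.25],[0.95,0.31,0,0,0,0.25],[0.95,0.31,0,0,0,0.25]]]'

```text
clock: 2.8
tool_pos: [0.4421, -0.2528, 0.2263]
orientation: [180.0, -0.0, -96.3]
force: [0.8, 0.6, -0.0]
opening: 0.0878
gripper_force: 0.0
```

Request:
step_arm --steps '[[[0.81,0.12,0.37,0,0,0.09],[0.81,0.12,0.37,0,0,0.09],[0.81,0.12,0.37,0,0,0.09],[0.81,0.12,0.37,0,0,0.09],[0.81,0.12,0.37,0,0,0.09]]]'

```text
clock: 3.3
tool_pos: [0.4236, -0.3283, 0.1899]
orientation: [-180.0, -0.0, -98.6]
force: [0.3, 0.7, 0.4]
opening: 0.0875
gripper_force: 0.0
```

Request:
step_arm --steps '[[[0.05,0,0.3,0,0,0],[0.05,0,0.6,0,0,0],[0.05,0,0.8,0,0,0],[0.05,0,0.8,0,0,0]]]'

```text
clock: 3.7
tool_pos: [0.4212, -0.3322, 0.1077]
orientation: [179.8, 0.1, -98.6]
force: [-0.9, 0.5, 0.5]
opening: 0.0876
gripper_force: 0.0
```

Request:
step_arm --steps '[[[0,0,0.15,0,0,0],[0,0,0.3,0,0,0],[0,0,0.3,0,0,0],[0,0,0.3,0,0,0]]]'

```text
clock: 4.1
tool_pos: [0.423, -0.3339, 0.081]
orientation: [-179.9, -0.0, -98.6]
force: [1.0, 0.4, -0.7]
opening: 0.0876
gripper_force: 0.0
```

Run:
```python
from plant import *
import cv2,numpy as np
print(get_obs()['tool_pos'])
o=[]
for n,(x,y) in {"top":(410,260),"side":(270,340)}.items():
    p,d=snapshot(n); o.append(cv2.resize(p[y:y+110,x:x+130,::-1],None,fx=3,fy=3,interpolation=3))
cv2.imwrite("pics/g1.png",np.hstack(o))
```

```text
[ 0.42296285 -0.33393253  0.08102357]
```

View pics/g1.png

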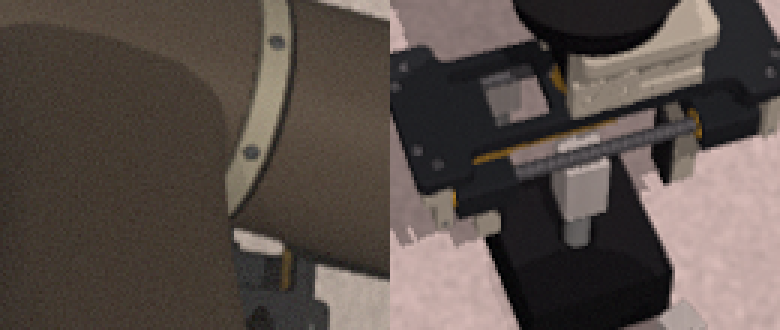

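The side crop shows the pin head at about crop (585,180), centred between the open fingers. Closing now.

Request:
step_arm --steps '[[[0,0,0.02,0,0,0],[0,0,0.02,0,0,0],[0,0,0.02,0,0,0],[0,0,0.02,0,0,0],[0,0,0.02,0,0,0],[0,0,0.02,0,0,0],[0,0,0.02,0,0,0],[0,0,0.02,0,0,0],[0,0,0.02,0,0,0],[0,0,0.02,0,0,0]]]' --jaw 255

```text
clock: 5.2
tool_pos: [0.4219, -0.3341, 0.0775]
orientation: [-180.0, -0.0, -98.7]
force: [0.9, 0.1, -1.1]
opening: 0.0236
gripper_force: 30.0
```

Run:
```python
from h import *
for n,(u,v) in {"top":(311,240),"side":(326,246)}.items():
    g=cv2.cvtColor(cv2.imread(f"pics/{n}0.png"),6).astype(float); P=g[v-9:v+10,u-9:u+10]
    w=np.clip(np.median(P)*.92-P,0,None); yy,xx=np.mgrid[v-9:v+10,u-9:u+10]
    c=(w*xx).sum()/w.sum(),(w*yy).sum()/w.sum(); m=(w>0); print(n,c,m.sum(),xx[m].min(),xx[m].max(),yy[m].min(),yy[m].max(),onplane(n,c,.084),"box centre",onplane(n,((xx[m].min()+xx[m].max())/2,(yy[m].min()+yy[m].max())/2),.084))
p,r=pose(.267,.62,.227,-23.3)
L=[[1,.4,0,0,0,.29]]*5+[[.97,.47,0,0,0,.28],[.92,.47,0,0,0,.28],[.95,.41,0,0,0,.28],[.95,.31,0,0,0,.25],[.81,.12,.37,0,0,.09],[.05,0,.8,0,0,0],[0,0,.3,0,0,0],[0,0,.02,0,0,0]]
for v in L: p,r=apply(p,r,np.array(v,float))
print(p,r.as_euler('xyz',degrees=True))
chain((p,r),[(.4235,-.334,.178,-98.5),(.4235,-.25,.21,-98.5),(.434,-.155,.21,-98.5),(.444,-.06,.21,-98.5),(.449,.03,.21,-98.5),(.449,.061,.16,-98.5)],2)
```

```text
top (np.float64(310.5266594124048), np.float64(239.6822633297062)) 93 306 316 235 245 [ 0.58443475 -0.00560023  0.084     ] box centre [ 0.58375252 -0.00654994  0.084     ]
side (np.float64(325.25529936779475), np.float64(246.17083488285607)) 62 320 331 243 249 [ 0.58334552 -0.00705027  0.084     ] box centre [ 0.58402383 -0.0068195   0.084     ]
[ 0.42187976 -0.33395487  0.078     ] [180.           0.         -98.64395006]
[np.float64(0.0), np.float64(-0.02), np.float64(-1.0), np.float64(0.0), np.float64(0.0), np.float64(-0.01)] -> [ 0.4239 -0.3343  0.178 ] -98.36 
[np.float64(-0.83), np.float64(0.13), np.float64(-0.32), np.float64(0.0), np.float64(0.0), np.float64(0.0)] -> [ 0.4231 -0.2502  0.21  ] -98.36 
[np.float64(-0.96), np.float64(0.03), np.float64(0.0), np.float64(0.0), np.float64(0.0), np.float64(0.0)] -> [ 0.434  -0.1548  0.21  ] -98.36 
[np.float64(-0.95), np.float64(0.04), np.float64(0.0), np.float64(0.0), np.float64(0.0), np.float64(0.0)] -> [ 0.4439 -0.0603  0.21  ] -98.36 
[np.float64(-0.9), np.float64(0.08), np.float64(0.0), np.float64(0.0), np.float64(0.0), np.float64(0.0)] -> [0.4491 0.0299 0.21  ] -98.36 
[np.float64(-0.31), np.float64(0.05), np.float64(0.5), np.float64(0.0), np.float64(0.0), np.float64(0.0)] -> [0.4486 0.0613 0.16  ] -98.36
```

Request:
step_arm --steps '[[[0,0,-0.15,0,0,0],[0,0,-0.35,0,0,0],[0,0,-0.6,0,0,0],[0,0,-1,0,0,0],[0,0,-1,0,0,0],[0,0,-1,0,0,0]]]'

```text
clock: 5.8
tool_pos: [0.4222, -0.3341, 0.1783]
orientation: [-179.9, -0.0, -98.7]
force: [-0.3, -0.2, -2.1]
opening: 0.024
gripper_force: 30.0
```

Request:
step_arm --steps '[[[-0.4,0.06,-0.32,0,0,0],[-0.83,0.11,-0.32,0,0,0],[-0.83,0.11,-0.32,0,0,0]]]'

```text
clock: 6.1
tool_pos: [0.423, -0.2469, 0.2092]
orientation: [180.0, 0.1, -98.5]
force: [0.4, -0.4, -0.9]
opening: 0.0235
gripper_force: 30.0
```

Request:
step_arm --steps '[[[-0.48,0.02,0,0,0,0],[-0.96,0.03,0,0,0,0],[-0.96,0.03,0,0,0,0]]]'

```text
clock: 6.4
tool_pos: [0.4349, -0.1512, 0.2085]
orientation: [179.9, 0.0, -98.4]
force: [-0.2, 0.2, -1.4]
opening: 0.0238
gripper_force: 30.0
```

Request:
step_arm --steps '[[[-0.48,0.02,0,0,0,0],[-0.95,0.04,0,0,0,0],[-0.95,0.04,0,0,0,0]]]'

```text
clock: 6.7
tool_pos: [0.4454, -0.0571, 0.2086]
orientation: [179.9, 0.0, -98.4]
force: [-0.4, -1.3, -1.2]
opening: 0.0239
gripper_force: 30.0
```

Request:
step_arm --steps '[[[-0.45,0.04,0,0,0,0],[-0.9,0.08,0,0,0,0],[-0.9,0.08,0,0,0,0],[-0.9,0.08,0,0,0,0]]]'

```text
clock: 7.1
tool_pos: [0.4504, 0.0299, 0.2085]
orientation: [179.9, -0.1, -98.5]
force: [0.5, -0.3, -2.2]
opening: 0.0235
gripper_force: 30.0
```

Request:
step_arm --steps '[[[-0.31,0.05,0,0,0,0],[-0.31,0.05,0.25,0,0,0],[-0.31,0.05,0.4,0,0,0],[-0.31,0.05,0.5,0,0,0],[-0.31,0.05,0.5,0,0,0],[-0.31,0.05,0.5,0,0,0]]]'

```text
clock: 7.7
tool_pos: [0.4509, 0.0603, 0.1598]
orientation: [-180.0, -0.0, -98.7]
force: [-0.5, -0.4, -0.4]
opening: 0.0238
gripper_force: 30.0
```

Run:
```python
from plant import *
import cv2,numpy as np
from h import *
o=get_obs(); print(o['tool_pos'],o['orientation'],o['force'])
p,d=snapshot("side"); cv2.imwrite("pics/s1.png",cv2.resize(p[130:330,180:440,::-1],None,fx=3,fy=3,interpolation=3)); np.save("s1.npy",d)
t,d=snapshot("top"); cv2.imwrite("pics/t1.png",t[:,:,::-1])
```

```text
[0.45088914 0.06031733 0.15980948] [-1.79997791e+02 -2.40574539e-02 -9.87071088e+01] [-0.48431146 -0.3511199  -0.38194872]
```

View pics/s1.png

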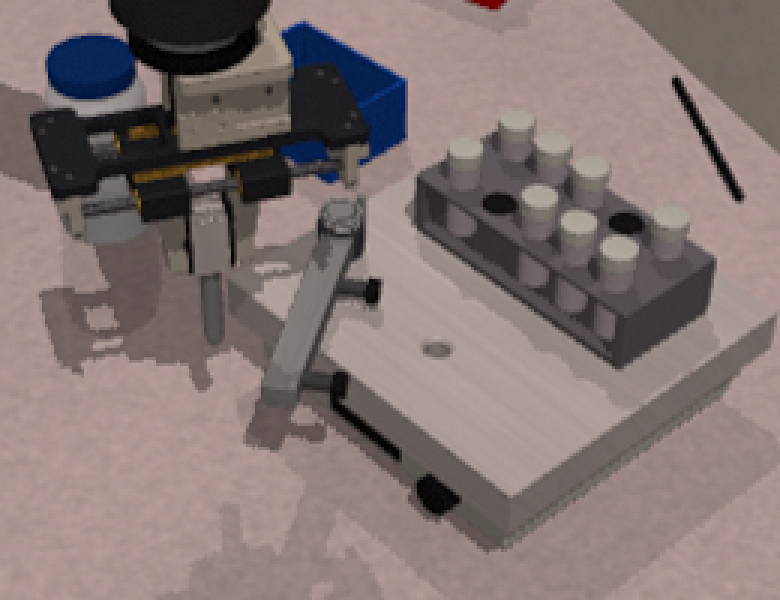

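The side crop shows the pin hanging upright in the grip, foot at crop (213,342), in front of the bar's plain side. The bracket is still at rest and nothing else has moved. Next I'll check the foot position and work out the arc.

```bash
cat > arc.py <<'E'
from h import *
PV=np.array([.5706,.1155])
def arcpt(phi): a=np.radians(-138.5)+phi; return PV+.1215*np.array([np.cos(a),np.sin(a)])
def rows(p,r,pts,z):
    out=[]
    for q in pts: out.append([float(x) for x in rel(p,r,np.r_[q,z],r,2)+0.])
    print(str(out).replace("-0.0,","0,").replace("0.0,","0,").replace("0.0]","0]")); return apply(p,r,np.array(out[-1]))
E
python3 - <<'E'
from arc import *
print("foot expected px",proj("side",[.4509,.0603,.0893]))
p,r=pose(.267,.62,.227,-23.3)
L=[[1,.4,0,0,0,.29]]*5+[[.97,.47,0,0,0,.28],[.92,.47,0,0,0,.28],[.95,.41,0,0,0,.28],[.95,.31,0,0,0,.25],[.81,.12,.37,0,0,.09],[.05,0,.8,0,0,0],[0,0,.3,0,0,0],[0,0,.02,0,0,0],[0,0,-1,0,0,0],[-.83,.11,-.32,0,0,0],[-.96,.03,0,0,0,0],[-.95,.04,0,0,0,0],[-.9,.08,0,0,0,0],[-.31,.05,.5,0,0,0]]
for v in L: p,r=apply(p,r,np.array(v,float))
print(p,r.as_euler('xyz',degrees=True)[2])
c=arcpt(0); n=np.array([np.cos(np.radians(-39.5)),np.sin(np.radians(-39.5))]); z=p[2]
A=[p[:2]+(c-.008*n-p[:2])*s for s in(.3,.6,.9,1)]+[c-d*n for d in(.0065,.005,.0035,.002,.0005)]+[arcpt(f) for f in(.01,.02,.03,.045,.06,.075,.09,.105)]
p,r=rows(p,r,A,z)
p,r=rows(p,r,[arcpt(f) for f in np.linspace(.125,.50,20)],z)
p,r=rows(p,r,[arcpt(f) for f in np.linspace(.52,.90,20)],z)
np.savez("cmd.npz",p=p,q=r.as_quat()); print(p, arcpt(.957))
E
```

```text
foot expected px [[251.01760603 243.45088068]]
[0.4505979  0.06121759 0.16      ] -98.64395005970324
[[0.05, -0.08, 0, 0, 0, 0], [0.1, -0.15, 0, 0, 0, 0], [0.16, -0.23, 0, 0, 0, 0], [0.17, -0.26, 0, 0, 0, 0], [0.18, -0.27, 0, 0, 0, 0], [0.19, -0.28, 0, 0, 0, 0], [0.2, -0.3, 0, 0, 0, 0], [0.21, -0.31, 0, 0, 0, 0], [0.21, -0.32, 0, 0, 0, 0], [0.22, -0.34, 0, 0, 0, 0], [0.23, -0.34, 0, 0, 0, 0], [0.24, -0.35, 0, 0, 0, 0], [0.25, -0.37, 0, 0, 0, 0], [0.26, -0.38, 0, 0, 0, 0], [0.27, -0.4, 0, 0, 0, 0], [0.28, -0.41, 0, 0, 0, 0], [0.29, -0.43, 0, 0, 0, 0]]
[[0.02, -0.02, 0, 0, 0, 0], [0.03, -0.04, 0, 0, 0, 0], [0.04, -0.06, 0, 0, 0, 0], [0.05, -0.08, 0, 0, 0, 0], [0.06, -0.1, 0, 0, 0, 0], [0.08, -0.12, 0, 0, 0, 0], [0.09, -0.14, 0, 0, 0, 0], [0.1, -0.17, 0, 0, 0, 0], [0.11, -0.19, 0, 0, 0, 0], [0.12, -0.21, 0, 0, 0, 0], [0.12, -0.23, 0, 0, 0, 0], [0.13, -0.25, 0, 0, 0, 0], [0.14, -0.28, 0, 0, 0, 0], [0.15, -0.3, 0, 0, 0, 0], [0.16, -0.32, 0, 0, 0, 0], [0.16, -0.35, 0, 0, 0, 0], [0.17, -0.37, 0, 0, 0, 0], [0.17, -0.39, 0, 0, 0, 0], [0.18, -0.42, 0, 0, 0, 0], [0.18, -0.44, 0, 0, 0, 0]]
[[0.01, -0.02, 0, 0, 0, 0], [0.01, -0.05, 0, 0, 0, 0], [0.02, -0.07, 0, 0, 0, 0], [0.02, -0.09, 0, 0, 0, 0], [0.02, -0.12, 0, 0, 0, 0], [0.02, -0.14, 0, 0, 0, 0], [0.03, -0.17, 0, 0, 0, 0], [0.03, -0.19, 0, 0, 0, 0], [0.03, -0.22, 0, 0, 0, 0], [0.03, -0.24, 0, 0, 0, 0], [0.03, -0.26, 0, 0, 0, 0], [0.03, -0.29, 0, 0, 0, 0], [0.03, -0.31, 0, 0, 0, 0], [0.02, -0.34, 0, 0, 0, 0], [0.02, -0.36, 0, 0, 0, 0], [0.02, -0.39, 0, 0, 0, 0], [0.02, -0.41, 0, 0, 0, 0], [0.01, -0.43, 0, 0, 0, 0], [0.01, -0.46, 0, 0, 0, 0], [0, -0.48, 0, 0, 0, 0]]
[ 0.57700068 -0.00553821  0.16      ] [ 0.58400029 -0.00525878]
```

Request:
step_arm --steps '[[[0.05,-0.08,0,0,0,0],[0.1,-0.15,0,0,0,0],[0.16,-0.23,0,0,0,0],[0.17,-0.26,0,0,0,0],[0.18,-0.27,0,0,0,0],[0.19,-0.28,0,0,0,0],[0.2,-0.3,0,0,0,0],[0.21,-0.31,0,0,0,0],[0.21,-0.32,0,0,0,0],[0.22,-0.34,0,0,0,0],[0.23,-0.34,0,0,0,0],[0.24,-0.35,0,0,0,0],[0.25,-0.37,0,0,0,0],[0.26,-0.38,0,0,0,0],[0.27,-0.4,0,0,0,0],[0.28,-0.41,0,0,0,0],[0.29,-0.43,0,0,0,0]]]'

```text
clock: 9.5
tool_pos: [0.4888, 0.0259, 0.1595]
orientation: [180.0, 0.0, -98.7]
force: [-1.1, 1.3, -1.3]
opening: 0.0237
gripper_force: 30.0
```

Request:
step_arm --steps '[[[0.02,-0.02,0,0,0,0],[0.03,-0.04,0,0,0,0],[0.04,-0.06,0,0,0,0],[0.05,-0.08,0,0,0,0],[0.06,-0.1,0,0,0,0],[0.08,-0.12,0,0,0,0],[0.09,-0.14,0,0,0,0],[0.1,-0.17,0,0,0,0],[0.11,-0.19,0,0,0,0],[0.12,-0.21,0,0,0,0],[0.12,-0.23,0,0,0,0],[0.13,-0.25,0,0,0,0],[0.14,-0.28,0,0,0,0],[0.15,-0.3,0,0,0,0],[0.16,-0.32,0,0,0,0],[0.16,-0.35,0,0,0,0],[0.17,-0.37,0,0,0,0],[0.17,-0.39,0,0,0,0],[0.18,-0.42,0,0,0,0],[0.18,-0.44,0,0,0,0]]]'

```text
clock: 11.5
tool_pos: [0.5297, 0.0013, 0.1595]
orientation: [180.0, -0.0, -98.7]
force: [-3.2, -0.1, -0.4]
opening: 0.0239
gripper_force: 30.0
```

Request:
step_arm --steps '[[[0.01,-0.02,0,0,0,0],[0.01,-0.05,0,0,0,0],[0.02,-0.07,0,0,0,0],[0.02,-0.09,0,0,0,0],[0.02,-0.12,0,0,0,0],[0.02,-0.14,0,0,0,0],[0.03,-0.17,0,0,0,0],[0.03,-0.19,0,0,0,0],[0.03,-0.22,0,0,0,0],[0.03,-0.24,0,0,0,0],[0.03,-0.26,0,0,0,0],[0.03,-0.29,0,0,0,0],[0.03,-0.31,0,0,0,0],[0.02,-0.34,0,0,0,0],[0.02,-0.36,0,0,0,0],[0.02,-0.39,0,0,0,0],[0.02,-0.41,0,0,0,0],[0.01,-0.43,0,0,0,0],[0.01,-0.46,0,0,0,0],[0,-0.48,0,0,0,0]]]'

```text
clock: 13.5
tool_pos: [0.5771, -0.0059, 0.1595]
orientation: [180.0, -0.0, -98.7]
force: [-2.2, -1.6, -1.4]
opening: 0.024
gripper_force: 30.0
```

Run:
```python
from plant import *
import cv2,numpy as np
o=get_obs(); print(o['tool_pos'],o['orientation'],o['force'],o['moment'])
p,d=snapshot("side"); cv2.imwrite("pics/s2.png",cv2.resize(p[170:320,230:430,::-1],None,fx=4,fy=4,interpolation=3))
```

```text
[ 0.57712794 -0.00593728  0.15949994] [ 1.79984622e+02 -2.55033376e-02 -9.86528335e+01] [-2.19169687 -1.60149675 -1.38474767] [-0.75016769  1.03555683  0.02634237]
```

View pics/s2.png

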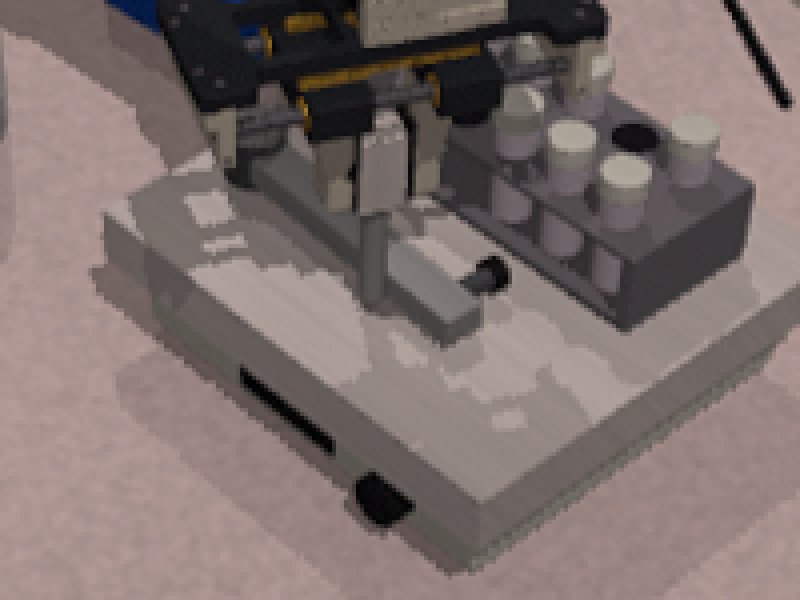

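The side crop shows the bracket across the rack front, its bar held by the shank. The foot is at crop (374,305), just short of the hole. The rack is untouched.

Request:
step_arm --steps '[[[0,-0.02,0,0,0,0],[0,-0.04,0,0,0,0],[-0.01,-0.06,0,0,0,0],[-0.01,-0.07,0,0,0,0],[-0.01,-0.07,0,0,0,0],[-0.01,-0.07,0,0,0,0]]]'

```text
clock: 14.15
tool_pos: [0.584, -0.0057, 0.1595]
orientation: [180.0, 0.0, -98.7]
force: [-3.1, 1.4, -0.5]
opening: 0.0239
gripper_force: 30.0
```

Run:
```python
from plant import *
import cv2,numpy as np
from h import *
o=get_obs(); print(o['tool_pos'],o['force'])
print("foot px expected",proj("side",[.5771,-.0059,.089]),proj("side",np.r_[o['tool_pos'][:2],.089]),"hole",proj("side",[.584,-.006,.084]))
```

```text
[ 0.58401253 -0.00567857  0.15952654] [-3.08035004  1.35782885 -0.51972213]
foot px expected [[322.30035406 244.9157339 ]] [[325.30273303 243.82169265]] hole [[325.29860923 245.75492937]]
```

Request:
step_arm --steps '[[[0,0,0.03,0,0,0],[0,0,0.06,0,0,0],[0,0,0.09,0,0,0],[0,0,0.12,0,0,0],[0,0,0.12,0,0,0]]]'

```text
clock: 14.65
tool_pos: [0.5837, -0.0059, 0.1469]
orientation: [179.9, -0.0, -98.7]
force: [-1.8, -1.0, -2.6]
opening: 0.0241
gripper_force: 30.0
```

Request:
step_arm --steps '[[[0,0,0.04,0,0,0],[0,0,0.08,0,0,0],[0,0,0.12,0,0,0],[0,0,0.16,0,0,0],[0,0,0.2,0,0,0],[0,0,0.24,0,0,0],[0,0,0.24,0,0,0]]]'

```text
clock: 15.35
tool_pos: [0.5836, -0.0058, 0.1227]
orientation: [179.9, -0.0, -98.7]
force: [-2.5, -0.5, -3.5]
opening: 0.024
gripper_force: 30.0
```

Request:
step_arm --steps '[[[0,0,0.01,0,0,0],[0,0,0.02,0,0,0],[0,0,0.03,0,0,0],[0,0,0.03,0,0,0]]]'

```text
clock: 15.75
tool_pos: [0.5841, -0.0058, 0.1206]
orientation: [-180.0, 0.0, -98.7]
force: [-3.0, -0.1, 0.0]
opening: 0.024
gripper_force: 30.0
```

Request:
step_arm --steps '[[[0,0,0,0,0,0],[0,0,0,0,0,0],[0,0,0,0,0,0],[0,0,0,0,0,0],[0,0,0,0,0,0],[0,0,0,0,0,0]]]' --jaw 130

```text
clock: 16.35
tool_pos: [0.5842, -0.0057, 0.1206]
orientation: [-180.0, 0.0, -98.6]
force: [0.1, -0.8, -0.4]
opening: 0.0428
gripper_force: 0.0
```

Request:
step_arm --steps '[[[0,0,-0.1,0,0,0],[0,0,-0.3,0,0,0],[0,0,-0.6,0,0,0],[0,0,-1,0,0,0],[0,0,-1,0,0,0],[0,0,-1,0,0,0]]]'

```text
clock: 16.95
tool_pos: [0.5847, -0.0056, 0.2225]
orientation: [-179.8, 0.1, -98.7]
force: [-0.2, -0.4, -0.7]
opening: 0.0429
gripper_force: 0.0
```

Run:
```python
from plant import *
import cv2,numpy as np
from h import *
o=get_obs(); print(o['tool_pos'],o['force'],o['opening'])
p,d=snapshot("side"); cv2.imwrite("pics/s3.png",cv2.resize(p[150:300,230:430,::-1],None,fx=4,fy=4,interpolation=3))
W=cloud("side",d); m=(d>0)&(np.hypot(W[...,0]-.584,W[...,1]+.006)<.03)&(W[...,2]<.19)&(W[...,2]>.12); q=W[m]; print(m.sum(),np.percentile(q[:,2],[5,50,95,100]))
print("head top px if home",proj("side",[.584,-.006,.163]))
```

```text
[ 0.58468036 -0.00555108  0.22245609] [-0.19516933 -0.38466665 -0.65862394] 0.0428954396470795
337 [0.12324191 0.14931554 0.16372336 0.16652343]
head top px if home [[326.51188602 215.54395315]]
```

View pics/s3.png

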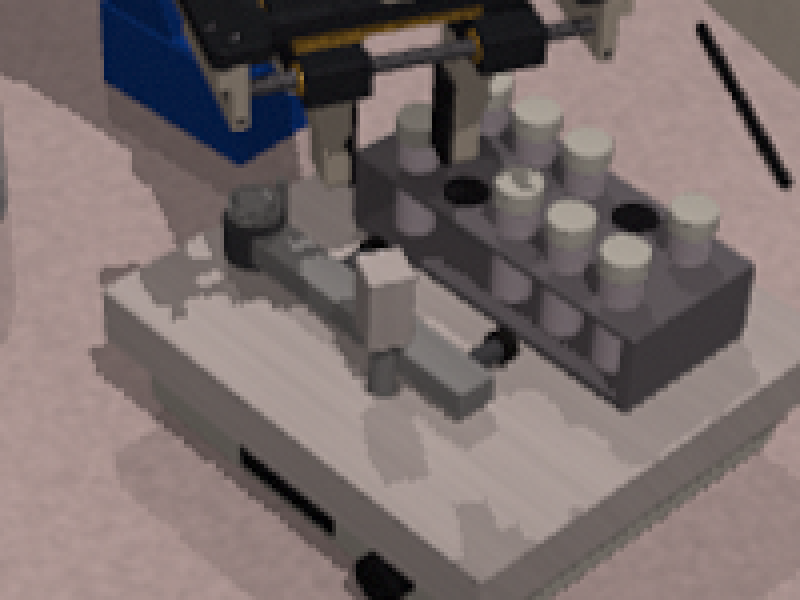

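The crop shows the pin upright in the lock hole, with its head-top centre at crop (387,262). That is pixel (326.7,215.5), against (326.5,215.5) expected when fully home. The bracket rests against the shank across the rack front, and the gripper is clear. Handing in.

```bash
python3 -c "
from plant import *
print(close_job())"
```

```text
the job is handed in; nothing more can be done
None
```

The pin is fully home in the lock hole, the bracket rests against it across the front of the rack, and the job was handed in at about 17 s; the final image confirmed this, but no verdict came back.

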